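# Draw the passive leaf's bolt and open the green fittings cabinet

### The arm

A 6-joint arm with a two-finger parallel gripper is mounted at the origin on the work surface. World frame = base frame: x ahead of the robot, y to its left, z up, the work surface at z = 0. Lengths are in m, angles in rad, forces in N, time in s.
With the tool pointing down it reaches from about 0.3 to 0.85 m from the base axis. Payload 5.4 kg.
Tool frame: the origin (TCP) lies on the centre line of the jaws, within the pads' length; the fingertips stand 22 mm ahead of it and the grasp point (between the pads) lies 3 mm ahead of it; z points along the fingers, y is the direction in which the jaws open and shut (so a half turn about z gives the same grasp; the last joint's range is limited). The gripper opens to 85 mm and grips with 20 to 120 N. Pads are 22 mm wide; open, the fingers measure 114 mm over their backs; the gripper's body (76 mm by 85 mm) begins 54 mm behind the grasp point. The pads swing forward as they close: fully open they stand 13 mm farther back than shut.
Start: joints at [1.065, 0.158, 1.597, -0, 1.386, -0.21], TCP at [0.168, 0.55, 0.253] pointing down, gripper open.
Joint ranges: [-2.91, 2.91], [-0.94, 2.29], [0.18, 2.7], [-1.29, 4.43], [0.17, 2.64], [-3, 3]. Speed limits (rad/s): [2.57, 2.57, 3.14, 3.14, 3.14, 3.14].

### API

Orientations are given as a unit quaternion [w, x, y, z].
In Python, from workcell import ctrl gives the robot as it stands.
- The arm moves only by the tool play_rows, never from a script. Its argument "plan" is a list of rows, each a list of 2 entries, a list of its own where there are three numbers: the shift along the tool's x, y, z in mm, then the turn about the tool's z in degrees. A call has 1 to 12 rows; each row shifts and turns the commanded pose from where the row before left it, along the tool's axes as they then stand; what a row does not reach is not made up. A row lasts 1/8 s, in which the tool goes at most 62.5 mm and 10.7 degrees, less where a joint would pass 70% of its speed; a pose out of reach is approached as far as the arm can. A call with a gripper value outside its range is refused whole. "hand" is the gripper command: -1 is shut, 1 is fully open, values between are in proportion, set as the call begins (left out, the last holds). The fingers move at their own pace and stop on an object; "grip_force" is the grip in N (left out, the last holds). Time passes only in rows, so rows that do not move let the fingers close. It gives the time, the measured TCP pose, the force and the opening at its end, in the units of the state.
- ctrl.observe(): the state, without advancing time (a new reading comes with each control period).
- ctrl.get_image(name): name is "scene" or "top" or "wrist"; returns a dict with "frame" (384x512x3 uint8, red, green, blue), "range_z" (384x512 float32, m along the optical axis (not along the pixel's ray), 0 where there is no reading), "vfov" (degrees; the focal length in pixels is half the picture's height over the tangent of half this angle, whatever the lens; pixels are square), "cx", "cy" (the principal point, pixels), "view" (4x4, takes a point from world to camera coordinates). Camera axes: x right, y down, z forward; pixel columns grow to the right and rows downward; lengths in m; the calibration is good to about 2 mm. A picture is of the moment at which its call begins.
- ctrl.finish_job(): hands the job in, once; it reports no verdict.
The state is a dict: "clock": time; "qpos": joint angles; "joint_vel": joint speeds; "joint_efforts": joint torques, N m; "ee_pos": TCP position; "orientation": TCP orientation; "ft_force": force on the tool from outside, world axes, zero at the start; "ft_torque": the same for the moment, N m; "width": opening from 0.0 (shut) to 1.0 (fully open).
Only numpy, scipy, OpenCV 4.12 (cv2) and the standard library are available. Lean on these libraries where they do the work, as an engineer would, in place of code of your own. Each camera call takes 0.05 s, during which the arm holds its last target. There are 200 camera calls.

### The job

One leaf of the green fittings cabinet already stands open; the other is held shut by a bolt. With that leaf still closed, lift the bolt's brass knob all the way up so that the bolt is withdrawn from the sill, then swing the leaf open to about a right angle and let go, leaving the bolt up. Do not draw the bolt of the oak cabinet beside it.

Things in the scene. Friction and masses are not known exactly. Their poses are not given: they have to be found in the camera images.
- green_knob (a point): Grip point of the bolt knob on the green cabinet's bolted leaf: an upright brass cylinder with a red cap, 18 mm across, 55 mm tall; the point is on its axis, 20 mm below its top. Axes turn with the leaf: z up, x square to the leaf into the cabinet, y along the leaf towards its hinge. The leaf's vertical hinge axis lies at x = +56 mm, y = +125 mm from this point.
- green_cab: Green-painted cabinet 300 wide, 160 deep, 180 mm high, fixed; origin on the table, under the middle of its front; x into it, y towards the bolted leaf's hinge. Leaves 149 x 16 mm, tops at 180 mm; the other stands open at 80 to 106 degrees, out to -x. Knob axis 40 mm before the bolted leaf's face, grip point 190 mm up with bolt down; a brass arm 12 mm wide joins it to the leaf 23 to 33 mm below that.
- green_bolt (a joint): Height of the green cabinet's bolt in m: 0 is fully down in the sill, 0.035 fully up at its stop (starts at 0 to 0.004). It is free of the sill from about 0.018 on. It takes about 5 N to lift and stays by friction where it is left.
- green_leaf (a joint): Opening angle of the green cabinet's bolted leaf in rad: 0 closed, growing as its free edge swings out from the cabinet (seen from above, clockwise), stop at 1.9. Light, stays where it is left; with the bolt down it cannot open.
- oak_bolt (a joint): Height in m of the like bolt on the oak (brown wood) cabinet of the same form, which stands on the other side, with both its leaves shut or nearly so; 0 is down. It must stay down.

How it is judged:
By the outcome, as a careful person would: the job done as asked, in the order asked, and still so for the second after the job is handed in, with the robot touching nothing.
It also fails if it takes over 38 s, if anything falls off the work surface, if the arm or the gripper's body presses on something with over 40 N, if the wrist force passes 120 N, or if a joint passes its speed limit or range.

## Working session

There is one attempt and no reset: what is moved stays moved. The work goes in short steps, Python scripts to look and compute and a tool call to move; the robot and the scene stay as the last step left them, time stands still between calls to the robot, and variables do not carry over. Pictures are saved under pics/ and viewed, about 8 in all and at most 12, crops included, and the job is handed in when it is done.

Besides the shell and the picture viewer there is one more tool, called after "Call:" as name(argument=value, ...), one argument or row to a line, values as JSON. play_rows: Moves the arm, as the interface text tells. Its arguments: {"type":"object","properties":{"plan":{"type":"array"},"hand":{"type":"number"},"grip_force":{"type":"number"}},"required":["plan"]}

```bash
mkdir -p pics; ls
cat > h.py <<'E'
import numpy as np, cv2
from workcell import ctrl
def img(n): return ctrl.get_image(n)
def cloud(d):
    z=d["range_z"]; h,w=z.shape; f=h/2/np.tan(np.radians(d["vfov"])/2)
    u,v=np.meshgrid(np.arange(w),np.arange(h))
    p=np.stack([(u-d["cx"])*z/f,(v-d["cy"])*z/f,z,np.ones_like(z)],-1)
    P=(p@np.linalg.inv(d["view"]).T)[...,:3]; P[z==0]=np.nan
    return P
def save(n,d): cv2.imwrite(f"pics/{n}.png",d["frame"][...,::-1])
E
python3 - <<'E'
from h import *
a=img("scene");b=img("top")
cv2.imwrite("pics/a.png",cv2.resize(np.hstack([a["frame"],b["frame"]])[...,::-1],(800,300),interpolation=cv2.INTER_AREA))
save("top0",b);save("scene0",a)
for n,d in (("scene",a),("top",b)):
    P=cloud(d);hsv=cv2.cvtColor(d["frame"],cv2.COLOR_RGB2HSV)
    red=((hsv[...,0]<8)|(hsv[...,0]>172))&(hsv[...,1]>150)&(hsv[...,2]>80)
    k,l,s,c=cv2.connectedComponentsWithStats(red.astype(np.uint8))
    for i in range(1,k):
        if s[i,4]>4: print(n,c[i].round(),s[i,4],np.nanmedian(P[l==i],0).round(4))
print(ctrl.observe())
E
```

```text
pics
scene [332.  92.] 43 [ 0.5353 -0.1976  0.2108]
scene [257. 286.] 64 [0.5455 0.2382 0.213 ]
top [176. 212.] 39 [0.5449 0.2356 0.2113]
top [348. 219.] 41 [ 0.534  -0.2013  0.2116]
top [490. 228.] 122 [ 0.5206 -0.5793  0.1705]
{'clock': 0.1, 'qpos': array([ 1.06485912e+00,  1.59006383e-01,  1.59813773e+00, -1.99918071e-05,
        1.38620455e+00, -2.10111492e-01]), 'joint_vel': array([-0.00137519, -0.0016985 , -0.00288053,  0.00149908, -0.00119433,
       -0.00056542]), 'joint_efforts': array([-6.01321199e-05, -3.96986139e+01, -3.32339001e+01, -2.91058996e-04,
        4.25221457e-03, -2.44202960e-05]), 'ee_pos': array([0.16740415, 0.54954853, 0.25238815]), 'orientation': array([-2.98472318e-04,  1.47372221e-01,  9.89080713e-01, -8.25772499e-04]), 'ft_force': array([1.07965798, 0.06247017, 0.26917218]), 'ft_torque': array([0.06561321, 0.03757099, 0.03612294]), 'width': 0.9981392327148436}
```

View pics/top0.png

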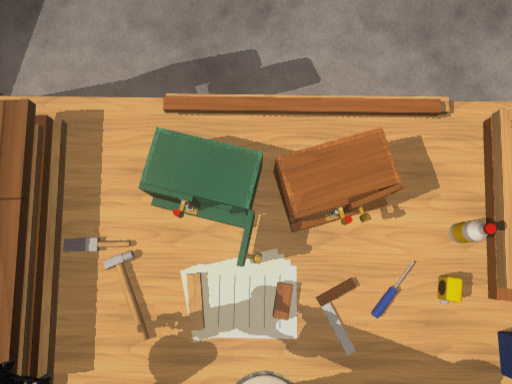

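View pics/scene0.png

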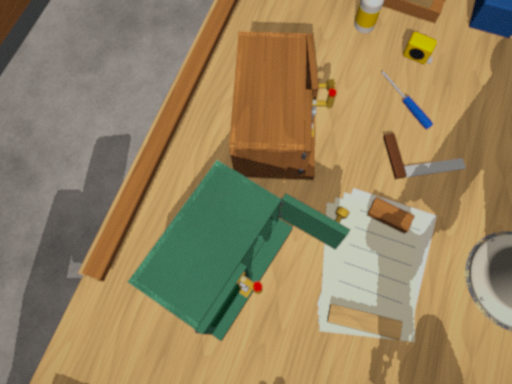

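Both pictures show the green cabinet on the left. Its red knob cap is at top (176,212) and scene (257,286). The open leaf runs toward the robot near top (248,238). The oak cabinet is on the right, with its knob at top (348,219). Next I'll fit the cabinet yaw and check the knob against it.

Run:
```python
from h import *
from scipy.spatial.transform import Rotation as R
for n in ("top","scene"):
    d=img(n);P=cloud(d);hsv=cv2.cvtColor(d["frame"],cv2.COLOR_RGB2HSV)
    g=(hsv[...,0]>60)&(hsv[...,0]<95)&(hsv[...,1]>90)
    z=P[...,2]
    print(n,"green z hist",np.histogram(z[g&(z>.02)],bins=np.arange(.02,.24,.02))[0])
    for lo,hi in((.172,.20),):
        m=(g&(z>lo)&(z<hi)).astype(np.uint8)
        k,l,s,c=cv2.connectedComponentsWithStats(m)
        for i in range(1,k):
            if s[i,4]>60:
                q=P[l==i]; r=cv2.minAreaRect((q[:,:2]*1000).astype(np.float32))
                print(lo,s[i,4],"z",np.median(q[:,2]).round(4),r,cv2.boxPoints(r).round().tolist())
    # knob cap pixels
    red=((hsv[...,0]<8)|(hsv[...,0]>172))&(hsv[...,1]>120)&(hsv[...,2]>60)
    m=red&(np.hypot(P[...,0]-.545,P[...,1]-.237)<.03)
    q=P[m]; print("cap",len(q),q.mean(0).round(4),q.min(0).round(4),q.max(0).round(4))
    q=q[q[:,2]>.208]; print("cap top",len(q),q.mean(0).round(4),((q.min(0)+q.max(0))/2).round(4))
o=ctrl.observe();Q=o["orientation"];print(R.from_quat([*Q[1:],Q[0]]).as_matrix().round(3),o["clock"])
```

```text
top green z hist [   7    0    0    0    0    0    0  816 1176    0]
0.172 1834 z 0.1805 ((641.5291137695312, 143.56246948242188), (212.8220977783203, 113.06526947021484), 76.76856994628906) [[562.0, 53.0], [672.0, 27.0], [721.0, 234.0], [611.0, 260.0]]
cap 40 [0.5453 0.2352 0.2116] [0.5374 0.2274 0.2035] [0.5532 0.2437 0.2149]
cap top 38 [0.5455 0.2354 0.2119] [0.5453 0.2356 0.2115]
scene green z hist [ 1923    87   197   224   240   238   266  3281 10050     0]
0.172 13132 z 0.181 ((599.319580078125, 191.1813201904297), (316.1060791015625, 302.89105224609375), 77.005859375) [[416.0, 71.0], [711.0, 3.0], [782.0, 311.0], [487.0, 379.0]]
cap 63 [0.5458 0.2379 0.2071] [0.5374 0.2104 0.0331] [0.5595 0.246  0.2152]
cap top 61 [0.5454 0.2388 0.2128] [0.5449 0.2384 0.2122]
[[-0.957  0.292 -0.001]
 [ 0.292  0.957 -0.001]
 [ 0.    -0.001 -1.   ]] 0.2
```

Call:
play_rows(
  plan=[
    [[-37,-15,-2],0],
    [[-38,-16,-1],0],
    [[-38,-16,-1],0],
    [[-38,-16,-1],0],
    [[-38,-16,-1],0],
    [[-38,-16,-1],0],
    [[-38,-16,-1],0],
    [[-38,-16,-1],0],
    [[-38,-16,-1],0],
    [[-38,-16,-1],0],
    [[-37,-15,0],0],
    [[-37,-15,0],-3.9],
  ],
  hand=0.3,
  grip_force=50,
)

```text
clock: 1.7
ee_pos: [0.5467, 0.2362, 0.2641]
orientation: [-0.0, 0.113, 0.994, -0.0]
ft_force: [-0.2, 0.3, 0.1]
width: 0.648
```

Call:
play_rows(
  plan=[
    [[0,0,0],0],
    [[0,0,0],0],
  ],
)

```text
clock: 1.95
ee_pos: [0.5454, 0.2374, 0.264]
orientation: [-0.001, 0.114, 0.993, 0.0]
ft_force: [0.1, -0.7, -0.8]
width: 0.653
```

```bash
cat > st.py <<'E'
from h import *
from scipy.spatial.transform import Rotation as R
def st(tgt=None):
    o=ctrl.observe();Q=o["orientation"];M=R.from_quat([*Q[1:],Q[0]]).as_matrix()
    print("t",o["clock"],"p",o["ee_pos"].round(4),"yaw_y",np.degrees(np.arctan2(M[1,1],M[0,1])).round(2),"tilt",M[:,2].round(3),"F",o["ft_force"].round(1),"w",round(o["width"],3),"q",o["qpos"].round(2))
    if tgt is not None: print("tool delta mm",(M.T@(np.array(tgt)-o["ee_pos"])*1000).round(1))
E
python3 - <<'E'
from st import *
d=img("wrist");save("w1",d)
P=cloud(d);hsv=cv2.cvtColor(d["frame"],cv2.COLOR_RGB2HSV)
red=((hsv[...,0]<8)|(hsv[...,0]>172))&(hsv[...,1]>120)&(hsv[...,2]>60)
k,l,s,c=cv2.connectedComponentsWithStats(red.astype(np.uint8))
for i in range(1,k):
    if s[i,4]>20:
        q=P[l==i];print(c[i].round(),s[i,4],np.nanmedian(q,0).round(4),((np.nanpercentile(q,2,axis=0)+np.nanpercentile(q,98,axis=0))/2).round(4))
st([.5453,.2372,.199])
E
```

```text
[255. 225.] 778 [0.545  0.2374 0.2126] [0.5458 0.2372 0.2105]
[136. 237.] 917 [0.597  0.0878 0.0701] [0.5994 0.088  0.0571]
t 2.0 p [0.5452 0.2378 0.2641] yaw_y 76.97 tilt [-0.001  0.    -1.   ] F [-0.6  0.4 -0.4] w 0.651 q [ 0.21  0.2   1.53  0.    1.41 -1.14]
tool delta mm [-0.3 -0.5 65.1]
```

View pics/w1.png

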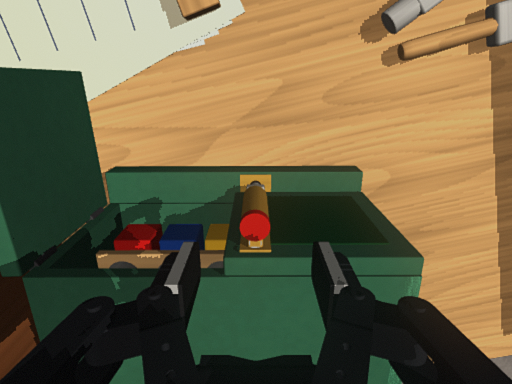

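The wrist picture shows the red cap at (255,225), centred between the jaws. It measures (0.545, 0.237, 0.2126), which agrees with the other cameras. The leaf runs right from the knob to its hinge. I'll go down and grip.

Call:
play_rows(
  plan=[
    [[0,0,11],0],
    [[0,0,11],0],
    [[0,0,11],0],
    [[0,0,11],0],
    [[0,0,11],0],
    [[0,0,9],0],
    [[0,0,0],0],
  ],
)

```text
clock: 2.88
ee_pos: [0.5454, 0.237, 0.1993]
orientation: [-0.001, 0.114, 0.994, -0.0]
ft_force: [0.6, -0.6, 0.7]
width: 0.652
```

Call:
play_rows(
  plan=[
    [[0,0,0],0],
    [[0,0,0],0],
    [[0,0,0],0],
    [[0,0,0],0],
    [[0,0,0],0],
    [[0,0,0],0],
    [[0,0,0],0],
    [[0,0,0],0],
  ],
  hand=-1,
  grip_force=50,
)

```text
clock: 3.88
ee_pos: [0.5458, 0.237, 0.2003]
orientation: [-0.0, 0.114, 0.994, -0.0]
ft_force: [-2.4, -4.5, 2.1]
width: 0.191
```

Call:
play_rows(
  plan=[
    [[0,0,-3],0],
    [[0,0,-3],0],
    [[0,0,-3],0],
    [[0,0,-3],0],
    [[0,0,-3],0],
    [[0,0,-3],0],
    [[0,0,-3],0],
    [[0,0,-3],0],
    [[0,0,-3],0],
    [[0,0,-3],0],
    [[0,0,0],0],
  ],
)

```text
clock: 5.25
ee_pos: [0.5459, 0.237, 0.2309]
orientation: [0.0, 0.114, 0.994, -0.0]
ft_force: [-4.1, -3.5, -1.8]
width: 0.2
```

Call:
play_rows(
  plan=[
    [[0,0,-1],0],
    [[0,0,-1],0],
    [[0,0,-1],0],
    [[0,0,0],0],
  ],
)

```text
clock: 5.75
ee_pos: [0.5459, 0.237, 0.2334]
orientation: [-0.0, 0.114, 0.994, -0.0]
ft_force: [-3.1, -4.2, -3.0]
width: 0.196
```

Call:
play_rows(
  plan=[
    [[0,0,-1],0],
    [[0,0,-1],0],
    [[0,0,0],0],
  ],
)

```text
clock: 6.12
ee_pos: [0.5458, 0.237, 0.2351]
orientation: [-0.0, 0.114, 0.994, -0.0]
ft_force: [-1.7, -4.6, -5.2]
width: 0.192
```

Run:
```python
from st import *
d=img("scene");save("s2",d);st([.5453,.2372,.237])
P=cloud(d);hsv=cv2.cvtColor(d["frame"],cv2.COLOR_RGB2HSV)
red=((hsv[...,0]<8)|(hsv[...,0]>172))&(hsv[...,1]>120)&(hsv[...,2]>60)
k,l,s,c=cv2.connectedComponentsWithStats(red.astype(np.uint8))
for i in range(1,k):
    if s[i,4]>4: print(c[i].round(),s[i,4],np.nanmedian(P[l==i],0).round(4))
cv2.imwrite("pics/s2c.png",cv2.resize(d["frame"][180:380,120:400,::-1],None,fx=2.5,fy=2.5))
```

```text
t 6.175 p [0.5458 0.237  0.2351] yaw_y 76.95 tilt [-0. -0. -1.] F [-1.6 -4.6 -5.9] w 0.188 q [ 0.21  0.22  1.56 -0.    1.36 -1.14]
tool delta mm [ 0.5  0.1 -1.9]
[332.  92.] 47 [ 0.5353 -0.1967  0.2112]
```

View pics/s2c.png

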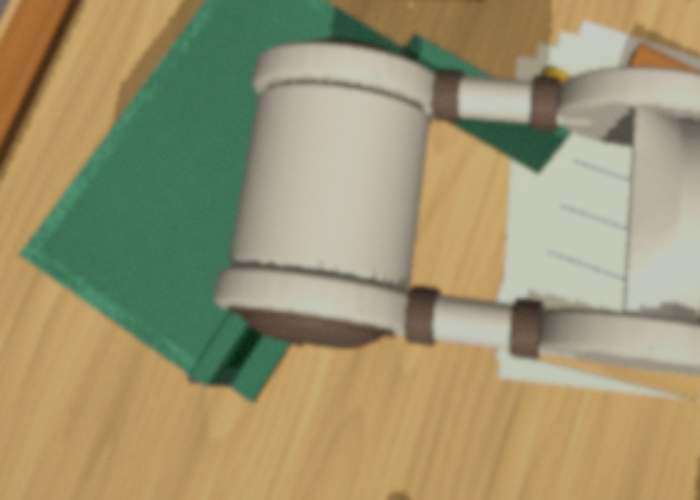

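Call:
play_rows(
  plan=[
    [[0,0,-1],0],
    [[0,0,-1],0],
    [[0,0,0],0],
  ],
)

```text
clock: 6.55
ee_pos: [0.5451, 0.2374, 0.2352]
orientation: [-0.001, 0.114, 0.994, 0.0]
ft_force: [1.6, -1.1, -19.5]
width: 0.193
```

Run:
```python
from st import *
d=img("wrist");save("w2",d);st()
P=cloud(d);hsv=cv2.cvtColor(d["frame"],cv2.COLOR_RGB2HSV)
red=((hsv[...,0]<8)|(hsv[...,0]>172))&(hsv[...,1]>120)&(hsv[...,2]>60)
k,l,s,c=cv2.connectedComponentsWithStats(red.astype(np.uint8))
for i in range(1,k):
    if s[i,4]>20: print(c[i].round(),s[i,4],np.nanmedian(P[l==i],0).round(4))
```

```text
t 6.6 p [0.5451 0.2374 0.2353] yaw_y 76.95 tilt [-0.003  0.    -1.   ] F [  2.   -1.7 -20.4] w 0.191 q [ 0.21  0.22  1.56  0.    1.36 -1.14]
[126. 251.] 1136 [0.5972 0.0877 0.0702]
[255. 288.] 1498 [0.5435 0.238  0.2465]
```

View pics/w2.png

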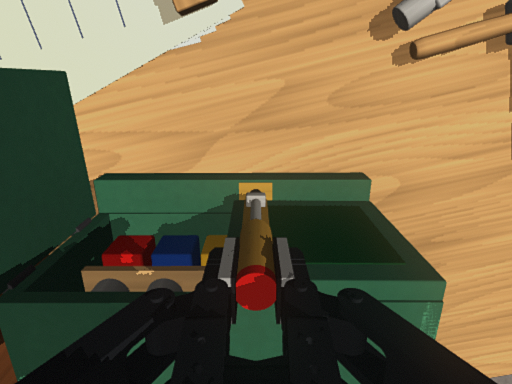

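The bolt is at its stop. The tool stayed at z 0.235, the force rose to about 20 N, and the cap is about 34 mm higher. The wrist picture shows the cap gripped at (255,288) and the bolt rod drawn up near (255,200). I'll relieve the lift, then start the swing.

Call:
play_rows(
  plan=[
    [[0,0,1.5],0],
    [[9.6,4.8,0],4.5],
    [[9.6,4.8,0],4.5],
    [[9.6,4.8,0],4.5],
    [[0,0,0],0],
  ],
)

```text
clock: 7.22
ee_pos: [0.522, 0.2598, 0.2352]
orientation: [-0.001, 0.229, 0.973, -0.0]
ft_force: [-0.3, -0.7, -17.4]
width: 0.196
```

Run:
```python
from st import *
a=np.radians(-13.05);x=np.array([np.cos(a),np.sin(a)]);y=np.array([-x[1],x[0]])
H=np.array([.5452,.2372])+.056*x+.125*y
p=ctrl.observe()["ee_pos"][:2]-H;u=np.array([p@x,p@y]);print(H,"r",np.hypot(*u),"swing deg",np.degrees(np.arctan2(-125,-56)-np.arctan2(u[1],u[0])))
st()
```

```text
[0.62797887 0.3463268 ] r 0.1368015692740594 swing deg 13.587813135358477
t 7.225 p [0.522  0.2598 0.2352] yaw_y 63.55 tilt [-0.001 -0.    -1.   ] F [ -0.3  -0.7 -17.4] w 0.196 q [ 0.25  0.19  1.59  0.    1.36 -0.85]
```

Call:
play_rows(
  plan=[
    [[9.6,4.8,0],4.5],
    [[9.6,4.8,0],4.5],
    [[9.6,4.8,0],4.5],
    [[9.6,4.8,0],4.5],
    [[9.6,4.8,0],4.5],
    [[9.6,4.8,0],4.5],
    [[9.6,4.8,0],4.5],
    [[9.6,4.8,0],4.5],
    [[0,0,0],0],
  ],
)

```text
clock: 8.35
ee_pos: [0.4916, 0.3385, 0.2352]
orientation: [-0.001, 0.518, 0.855, -0.001]
ft_force: [-2.7, -1.3, -17.8]
width: 0.191
```

Call:
play_rows(
  plan=[
    [[9.6,4.8,0],4.5],
    [[9.6,4.8,0],4.5],
    [[9.6,4.8,0],4.5],
    [[9.6,4.8,0],4.5],
    [[9.6,4.8,0],4.5],
    [[9.6,4.8,0],4.5],
    [[9.6,4.8,0],4.5],
    [[9.6,4.8,0],4.5],
    [[9.6,4.8,0],4.5],
    [[0,0,0],0],
    [[0,0,0],0],
  ],
)

```text
clock: 9.72
ee_pos: [0.5194, 0.4288, 0.2353]
orientation: [-0.001, 0.782, 0.623, -0.001]
ft_force: [-5.2, 2.9, -18.2]
width: 0.194
```

Run:
```python
from st import *
a=np.radians(-13.05);x=np.array([np.cos(a),np.sin(a)]);y=np.array([-x[1],x[0]])
H=np.array([.5452,.2372])+.056*x+.125*y
p=ctrl.observe()["ee_pos"][:2]-H;u=np.array([p@x,p@y]);print(H,"r",np.hypot(*u),"swing deg",np.degrees(np.arctan2(-125,-56)-np.arctan2(u[1],u[0]))%360)
st()
```

```text
[0.62797887 0.3463268 ] r 0.1363244997211867 swing deg 90.05519552862364
t 9.725 p [0.5194 0.4288 0.2353] yaw_y -12.9 tilt [-0.002  0.    -1.   ] F [ -5.2   2.9 -18.2] w 0.194 q [0.51 0.42 1.31 0.   1.41 0.74]
```

Call:
play_rows(
  plan=[
    [[0,0,0],0],
    [[0,0,0],0],
    [[0,0,0],0],
    [[0,0,0],0],
    [[0,0,0],0],
    [[0,0,0],0],
  ],
  hand=0.3,
)

```text
clock: 10.48
ee_pos: [0.5202, 0.4287, 0.2357]
orientation: [0.0, 0.783, 0.622, -0.0]
ft_force: [-0.2, -0.5, 0.6]
width: 0.648
```

Call:
play_rows(
  plan=[
    [[0,0,-10],0],
    [[0,0,-10],0],
    [[0,0,-15],0],
    [[0,0,-20],0],
    [[0,0,-20],0],
    [[0,0,0],0],
    [[0,0,0],0],
  ],
)

```text
clock: 11.35
ee_pos: [0.52, 0.4287, 0.3103]
orientation: [-0.0, 0.783, 0.622, -0.0]
ft_force: [-0.2, -0.7, -0.4]
width: 0.653
```

Run:
```python
from st import *
st()
for n in ("scene","top","wrist"):
    d=img(n);P=cloud(d);hsv=cv2.cvtColor(d["frame"],cv2.COLOR_RGB2HSV)
    if n!="scene":save("end_"+n,d)
    red=((hsv[...,0]<8)|(hsv[...,0]>172))&(hsv[...,1]>120)&(hsv[...,2]>60)
    k,l,s,c=cv2.connectedComponentsWithStats(red.astype(np.uint8))
    for i in range(1,k):
        if s[i,4]>4: print(n,c[i].round(),s[i,4],np.nanmedian(P[l==i],0).round(4))
```

```text
t 11.35 p [0.52   0.4287 0.3103] yaw_y -13.05 tilt [-0.001 -0.    -1.   ] F [-0.2 -0.7 -0.4] w 0.653 q [0.51 0.39 1.21 0.   1.55 0.74]
scene [332.  92.] 45 [ 0.5358 -0.1973  0.2111]
top [ 95. 220.] 49 [0.5204 0.4285 0.2459]
top [348. 219.] 45 [ 0.5339 -0.2013  0.2108]
top [489. 228.] 124 [ 0.5205 -0.5789  0.1704]
wrist [255. 215.] 692 [0.5204 0.4311 0.2464]
wrist [378. 249.] 66 [0.6433 0.2783 0.0761]
```

View pics/end_wrist.png

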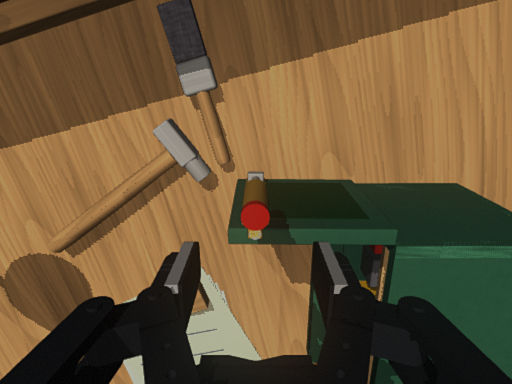

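The wrist picture shows the leaf standing at about a right angle. The knob, with its cap at (255,215), is still raised and the jaws are clear of it. I'm handing the job in.

```bash
python3 -c "
from workcell import ctrl
print(ctrl.finish_job())"
```

```text
the job is handed in; nothing more can be done
None
```

I lifted the green cabinet's bolt to its stop with the leaf closed, swung the leaf open to about 90°, and let go. I handed the job in at about 11.4 s of the 38 s allowed.

**Bolt:** it rose about 34–35 mm before stopping. The tool then held at z = 0.235 m and the vertical force rose to about 20 N. After release the knob cap still reads z ≈ 0.246 m, against 0.212 m at the start, so the bolt stayed up.

**Leaf:** the tool's path about the hinge came to 90°. After release the cap reads (0.520, 0.4285) from the top camera, within about 1 mm of where a right angle should put it. The wrist camera put y at 0.431, about 2.5 mm off and roughly within calibration.

**Oak cabinet:** it was not touched. Its knob cap reads z ≈ 0.211 m before and after.

**Gripper:** it is open, about 75 mm above the height where it let go, touching nothing, with about 0 N at the wrist.

**Failed check:** the arm hid the green knob from the scene camera during the lift and at the end, so those checks rest on the top and wrist cameras. While the leaf swung, the wrist kept reading about 18 N vertically even though I had lowered the commanded height 1.5 mm. It went to zero on release.

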